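# Coast check of a scooter wheel

## Task

The scooter wheel lying flat on the blue bench stand has a new bearing: check that it coasts freely. Push its yellow marker post sideways to set the wheel turning, either way round, at about a quarter of a turn per second (never faster than half a turn per second and without hitting it hard), let go of it, and then, while it coasts on its own and before it gets slow, ride along with the gripper over the moving post for four seconds without touching it: fingertips about 3 cm above the post's top, tool pointing down and centred over the post to within 2 cm. Then take the tool well away from the wheel, wait until the wheel is standing still, and leave everything else on the bench undisturbed.

Things in the scene. Friction and masses are not known exactly. Their poses are not given: they have to be found in the camera images.
- stand: blue square stand, 200 x 200 x 12 mm, fixed to the bench at a place and yaw that vary; origin under its centre, z up. It carries the wheel, lying flat: black tyre, 250 mm across, underside 40 mm and upper face 99 mm above the bench, nominal mass 2.6 kg, moment of inertia about 0.018 kg m2 (both vary 0.75 to 1.3 times).
- hub (a point): point on the wheel's vertical axis, 99 mm above the bench, level with the upper face of its rim disc (the tyre is 3 mm lower). The axle nut, 28 mm across, rises 15 mm above this point, the axle end 21 mm.
- wheel (a joint): turn of the wheel about the vertical axis through hub, rad, anticlockwise positive seen from above, no end stops, not wrapped; at 0 the marker lies along the stand's +x. Dry friction 0.0022 N m, viscous 0.0004 N m s/rad: it slows by about 0.15 rad/s each second at 1.5 rad/s, 0.12 when slow, so it coasts some 9 to 16 s from 1.6 rad/s.
- marker_top (a point): centre of the top of the yellow marker post, which is fixed on the wheel: upright round post, 30 mm across, 45 mm high above the wheel's upper face, its top 144 mm above the bench, its axis 85 mm from the wheel's axis. It starts anywhere round the circle. Site z is up.
- battery: blue battery pack 140 x 100 x 55 mm lying in the opened black scooter housing on the left; a bystander, not to be disturbed; origin at its underside
- board: green control board 110 x 90 mm in the same housing; a bystander, not to be disturbed; origin at its underside
- screwdriver: yellow-handled screwdriver lying on the right; a bystander, not to be disturbed; origin at its underside
- spanner: steel spanner lying on the right; a bystander, not to be disturbed; origin at its underside
- tape: black roll of tape, 90 mm across, 24 mm high, lying on the near left; a bystander, not to be disturbed; origin at its underside
- grease: jar of grease, 60 mm across, 80 mm high, on the far right; a bystander, not to be disturbed; origin at its underside
- bearing: loose steel bearing ring, 42 mm across, 12 mm high, on the far left; a bystander, not to be disturbed; origin at its underside

How it is judged (in metres and radians):
On the way, in this order (a step that is already met when the one before it is completed fails the run):
1. the wheel has been set turning faster than 1 rad/s ((velocity of joint wheel above 1 rad/s or velocity of joint wheel below -1 rad/s)), for 0.1 s.
2. for 4 s the tool rides over the freely coasting post: TCP within 20 mm sideways and 25 to 85 mm above its top, no contact with wheel or stand, wheel turning at more than 0.4 rad/s ((velocity of joint wheel above 0.4 rad/s or velocity of joint wheel below -0.4 rad/s) and contact force between each of the fingers, the arm and stand below 0.3 N and horizontal distance between the grasp point and marker_top below 0.02 m and z of the grasp point in the frame of marker_top between 0.025 and 0.085 m and angle between the grasp point's own z axis and vertical above 2.84 rad), for 4 s.
At the end, for the whole second after the job is handed in: the wheel stands still (under 0.05 rad/s), the TCP is more than 200 mm from the hub, and every bystander is within 20 mm of where it was (not (velocity of joint wheel above 0.05 rad/s or velocity of joint wheel below -0.05 rad/s) and distance between the grasp point and hub above 0.2 m and contact force between each of the fingers, the arm and stand below 0.3 N and distance of each of battery, board, screwdriver, spanner, tape, grease, bearing from where it was at the start of the episode below 0.02 m); the robot touches nothing.
It fails at once if the wheel turned faster than 3.3 rad/s (half a turn per second) (velocity of joint wheel above 3.3 rad/s or velocity of joint wheel below -3.3 rad/s).
It fails at once if the wheel or stand hit or pressed with more than 40 N (contact force between any of the fingers, the arm and stand above 40 N).
It fails at once if a bystander moved more than 20 mm (distance of any of battery, board, screwdriver, spanner, tape, grease, bearing from where it was at the start of the episode above 0.02 m).
It also fails if it takes over 67 s, if anything falls off the work surface, if the arm or the gripper's body presses on something with over 40 N, if the wrist force passes 120 N, or if a joint passes its speed limit or range.

## Robot

A 6-joint arm with a two-finger parallel gripper is mounted at the origin on the work surface. World frame = base frame: x ahead of the robot, y to its left, z up, the work surface at z = 0. Lengths are in mm, angles in rad, forces in N, time in s.
With the tool pointing down it reaches from about 250 to 800 mm from the base axis. Payload 3.9 kg.
Tool frame: the origin (TCP) lies between the finger pads, 19 mm behind the fingertips; this is the grasp point; z points along the fingers, y is the line along which they close (so a half turn about z gives the same grasp; the last joint's range is limited). The gripper opens to 85 mm and grips with 20 to 120 N. Pads are 22 mm wide; open, the fingers measure 114 mm over their backs; the gripper's body (76 mm by 85 mm) begins 54 mm behind the grasp point. The pads swing forward as they close: fully open they stand 13 mm farther back than shut.
Start: joints at [1.232, 0.26, -0.138, 1.173, 0, 1.571], TCP at [174.482, 495.148, 250.004] pointing down, gripper open.
Joint ranges: [-2.78, 2.78], [-0.83, 1.72], [-1.28, 1.37], [-1.9, 2.12], [-1.57, 1.48], [-3.14, 3.14]. Speed limits (rad/s): [2.57, 2.57, 3.14, 3.14, 3.14, 3.14].

## Interface

Orientations are given as [roll, pitch, yaw] about the fixed x, y, z axes, in that order (R = Rz(yaw) Ry(pitch) Rx(roll)).
In Python, from workcell import r gives the robot as it stands. The module is installed in compiled form; this text tells all that it offers. Calls block until the motion is done:
- r.reach(position, orientation): joint-space move of the TCP to a pose.
- r.move_linear(position, frame=None, vel=150, stop_force=None): straight line of the TCP; frame=None keeps the orientation; vel is the mean speed in mm/s. With stop_force (N) it stops when the force on the tool has changed by that much, and returns True; else False.
- r.move_j(angles): joint-space move.
- r.grip(opening, f_grip=None): opening from 0.0 (shut) to 1.0 (fully open); f_grip is the grip in N (None keeps the last); returns when the fingers have stopped.
- r.hold(seconds).
- r.ik(position, orientation): joint angles nearest the present ones, or None.
- r.capture(name): name is "scene" or "top"; returns a dict with "color" (384x512x3 uint8, red, green, blue), "fx", "fy", "cx", "cy" (pixels), "distortion" ([k1, k2, p1, p2, k3] as OpenCV has them; the pictures are not rectified), "rvec" (rotation vector, rad) and "tvec" (3), from world to camera coordinates, as OpenCV has them. Camera axes: x right, y down, z forward; pixel columns grow to the right and rows downward; lengths in mm; the calibration is good to about 2 mm. A picture is of the moment at which its call begins. There is no depth.
A pose or a line that the arm cannot do raises r.PlanningError and nothing moves.
- r.job_done(): hands the job in; it is judged then, once.
Readings, each from a call of its own:
- r.read_time_s(): time.
- r.read_joint_positions(): joint angles.
- r.read_qvel(): joint speeds.
- r.read_tau(): joint torques, N m.
- r.read_ee_pos(): TCP position.
- r.read_tool_rot(): TCP orientation.
- r.read_wrist_force(): force on the tool from outside, world axes, zero at the start.
- r.read_moment(): the same for the moment, N m.
- r.read_opening(): opening from 0.0 (shut) to 1.0 (fully open).
- r.read_finger_force(): force on a finger pad.
Only numpy, scipy, OpenCV 4.12 (cv2) and the standard library are available. Lean on these libraries where they do the work, as an engineer would, in place of code of your own. Each camera call takes 0.05 s, during which the arm holds its last target. There are 200 camera calls.

## Working session

There is one attempt and no reset: what is moved stays moved. The work goes in short steps, each a Python script; the robot and the scene stay as the last script left them, time stands still between calls to the robot, and variables do not carry over. Pictures are saved under pics/ and viewed, at most 10 in all, crops included, and the job is handed in when it is done.

```bash
mkdir -p pics
python3 - <<'E'
from workcell import r
import cv2,numpy as np
for n in("scene","top"):
    c=r.capture(n); cv2.imwrite(f"pics/{n}0.png",c["color"][:,:,::-1])
    R=cv2.Rodrigues(np.array(c["rvec"],float))[0]
    print(n,c["fx"],c["cx"],c["cy"],c["distortion"],(-R.T@np.array(c["tvec"]).ravel()).round())
print(r.read_time_s(), r.read_tool_rot())
E
```

```text
scene 349.3716169421029 255.37421006729474 193.3256256156859 [-0.08844499  0.          0.          0.          0.        ] [1156.  647.  734.]
top 423.8110116321104 257.82128693155386 188.09798009145308 [-0.04580412  0.          0.          0.          0.        ] [ 266.   69. 1483.]
0.1 [-3.13980535e+00  1.64663684e-05  2.80282492e+00]
```

View pics/top0.png

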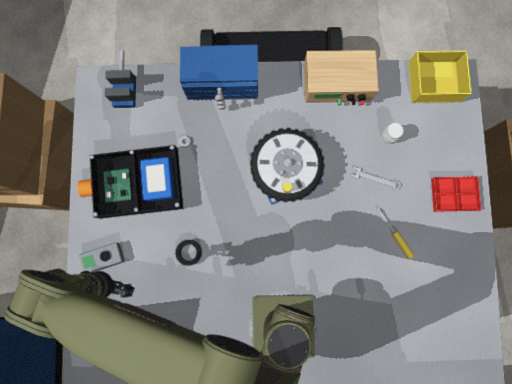

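View pics/scene0.png

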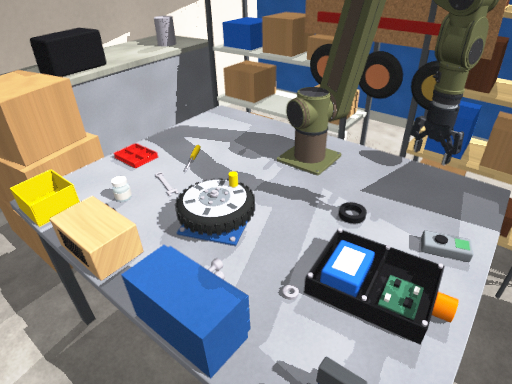

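```bash
cat > h.py <<'E'
from workcell import r
import cv2, numpy as np
def ray(c,uv,z):
    K=np.array([[c["fx"],0,c["cx"]],[0,c["fy"],c["cy"]],[0,0,1.]])
    p=cv2.undistortPoints(np.array([[uv]],float),K,np.array(c["distortion"],float))[0,0]
    R=cv2.Rodrigues(np.array(c["rvec"],float))[0]; o=-R.T@np.array(c["tvec"],float).ravel()
    d=R.T@np.array([p[0],p[1],1]); return (o+d*(z-o[2])/d[2])[:2]
def post(cam,near,rad=130,mina=20):
    """time, xy of the post (silhouette centre lies at z=121.5), mask area"""
    t=r.read_time_s(); c=r.capture(cam)
    hsv=cv2.cvtColor(c["color"],cv2.COLOR_RGB2HSV)
    m=cv2.inRange(hsv,(20,130,60),(35,255,255))
    n,_,s,ce=cv2.connectedComponentsWithStats(m)
    best=None
    for i in range(1,n):
        p=ray(c,ce[i],121.5); a=s[i,4]
        if a>=mina and np.hypot(*(p-near))<rad and (best is None or a>best[2]): best=(t,p,a)
    return best
def white_hub(cam,uv,box):
    c=r.capture(cam); hsv=cv2.cvtColor(c["color"],cv2.COLOR_RGB2HSV)
    m=np.zeros(hsv.shape[:2],np.uint8); u,v=uv
    sl=np.s_[v-box:v+box,u-box:u+box]
    m[sl]=cv2.inRange(hsv,(0,0,0),(180,255,70))[sl]     # tyre
    pts=max(cv2.findContours(m,cv2.RETR_EXTERNAL,cv2.CHAIN_APPROX_NONE)[0],key=cv2.contourArea)
    e=cv2.fitEllipse(cv2.convexHull(pts)); return ray(c,e[0],90),e
E
python3 - <<'E'
from h import *
h,e=white_hub("top",(287,164),48); print("hub top",h,e)
print(post("top",h),post("scene",h))
h2,e=white_hub("scene",(216,206),45); print("hub scene",h2,e)
E
```

```text
hub top [540.55552303 -23.50385073] ((287.04827880859375, 164.40960693359375), (73.11811065673828, 73.2767105102539), 136.48280334472656)
(0.15, array([459.95776923, -18.6916818 ]), np.int32(60)) (0.2, array([454.82614408, -19.82785045]), np.int32(132))
hub scene [570.75042497   5.381641  ] ((214.78944396972656, 206.16746520996094), (56.71862030029297, 80.015869140625), 82.15691375732422)
```

Run:
```python
from h import *
from math import pi
d=np.array([.343,-.939]); psi=np.arctan2(d[1],d[0])+pi  # tool x along push line
s=np.array([456,-19.5])-d*34
r.grip(0.0)
r.reach([*s,250],[pi,0,psi]); print(r.read_joint_positions().round(3) if hasattr(r.read_joint_positions(),'round') else r.read_joint_positions(), r.read_time_s())
def go(p,v):
    t=r.read_time_s(); r.move_linear(list(p),vel=v); q=r.read_ee_pos()
    print(v,"dt",round(r.read_time_s()-t,3),"err",np.round(np.array(q)-p,2),"qv",np.abs(r.read_qvel()).max().round(3))
p=np.array([*s,250.])
go(p+[*d*115,0],100)
for k in range(1,4): go(p+[*d*(115-20*k),0],100)
go(p+[*d*30,0],60)
go(p+[0,0,0],60)
print(post("scene",[456,-19.5]), r.read_time_s())
```

```text
[ 0.029  0.123 -0.315  1.133  0.     1.249] 3.0583
100 dt 1.3 err [-0.23  0.47 -0.  ] qv 0.005
100 dt 0.35 err [-0.22  0.64  0.15] qv 0.012
100 dt 0.35 err [-0.01  0.16  0.08] qv 0.011
100 dt 0.35 err [ 0.08 -0.01  0.06] qv 0.011
60 dt 0.567 err [0.01 0.24 0.08] qv 0.011
60 dt 0.65 err [0.02 0.2  0.08] qv 0.008
(6.625, array([455.98999192, -18.77923083]), np.int32(127)) 6.675
```

```bash
cat > ride.py <<'E'
from h import *
from scipy.optimize import least_squares
from math import pi
H0=np.array([540.5,-22.]); p0=np.array([456,-19.2]); d=np.array([.343,-.939])
def model(q,t):   # q: cx,cy,th0,w0,I ; t relative; closed form of I*dw=-(c+b*w)
    k=.0004/q[4]; c=.0022/.0004
    w=(q[3]+c)*np.exp(-k*t)-c
    return q[2]+(q[3]+c)*(1-np.exp(-k*t))/k-c*t, w
def xy(q,t):
    a,_=model(q,t); return np.stack([q[0]+85*np.cos(a),q[1]+85*np.sin(a)],-1)
def fit(obs,T0,q):
    t=np.array([o[0] for o in obs])-T0; P=np.array([o[1] for o in obs])
    f=lambda q: np.r_[((xy(q,t)-P)/1.5).ravel(),(q[:2]-H0)/4,(q[4]-.018)/.003]
    return least_squares(f,q,loss="soft_l1",x_scale=[1,1,.1,.1,.001]).x
s=p0-d*34
r.move_linear([*s,140],vel=150)
print("creep stop",r.move_linear([*(s+d*12),140],vel=8,stop_force=1.0))
b=np.array(r.read_ee_pos())[:2]
r.move_linear([*(b+d*115),140],vel=90,stop_force=25)
r.move_linear([*(b+d*115),205],vel=220)
obs=[]
for _ in range(16):
    o=post("scene",H0)
    if o is not None and o[2]>80: obs.append(o)
T0=obs[0][0]
th=np.unwrap([np.arctan2(*(o[1]-H0)[::-1]) for o in obs]); tt=np.array([o[0] for o in obs])-T0
w0,a0=np.polyfit(tt,th,1)
q=fit(obs,T0,[*H0,a0,w0,.018]); print("t",T0,"n",len(obs),"w0",w0,"q",q.round(4))
def goto(T,lead):
    t=r.read_time_s(); tgt=xy(q,t+T+lead-T0)
    e=np.array([*tgt,194.]); L=np.linalg.norm(e-r.read_ee_pos())
    r.move_linear(list(e),vel=max(L/T,5))
goto(.8,.075)
ts=r.read_time_s(); i=0
while True:
    t=r.read_time_s(); w=model(q,t-T0)[1]
    if w<.42 or t-ts>14: break
    lead=.075; e1=np.array(r.read_ee_pos())[:2]-xy(q,t-T0)
    if i%2==0:
        o=post("scene",H0); res=None
        if o is not None and o[2]>80:
            res=np.hypot(*(o[1]-xy(q,o[0]-T0)))
            if res<25: obs.append(o); q=fit(obs,T0,q)
        print(f"{t-ts:.2f} w {w:.2f} err {np.hypot(*e1):.1f} res {res if res is None else round(res,1)} area {None if o is None else o[2]} z {r.read_ee_pos()[2]:.0f}")
    goto(.25,lead if i%2 else .1); i+=1
p=np.array(r.read_ee_pos()); r.move_linear([p[0],p[1],300],vel=200)
print("q",q.round(4),"time",r.read_time_s(),"wrist",r.read_wrist_force())
E
python3 ride.py
```

```text
creep stop True
t 10.4333 n 16 w0 2.0822253983965666 q [ 5.409002e+02 -2.416700e+01  1.888000e-01  2.110300e+00  1.810000e-02]
0.00 w 1.82 err 11.4 res 3.6 area 122 z 194
0.85 w 1.72 err 11.2 res 4.5 area 136 z 194
1.71 w 1.64 err 11.5 res 1.0 area 156 z 194
2.56 w 1.54 err 10.1 res 2.2 area 141 z 194
3.41 w 1.46 err 9.3 res 0.9 area 124 z 194
4.27 w 1.36 err 9.8 res 0.5 area 123 z 194
5.12 w 1.26 err 8.7 res 0.9 area 142 z 194
5.97 w 1.17 err 7.7 res 0.6 area 156 z 194
6.82 w 1.07 err 7.4 res 0.7 area 155 z 194
7.66 w 0.98 err 7.2 res 1.7 area 142 z 194
8.50 w 0.89 err 5.8 res 1.8 area 134 z 194
9.35 w 0.79 err 5.3 res 0.9 area 124 z 194
10.20 w 0.70 err 4.4 res 0.7 area 121 z 194
11.04 w 0.61 err 3.8 res 1.0 area 129 z 194
11.88 w 0.53 err 3.0 res 0.5 area 133 z 194
12.73 w 0.44 err 2.5 res 0.1 area 145 z 194
q [ 5.409562e+02 -2.416200e+01  1.886000e-01  2.102000e+00  2.350000e-02] time 26.0417 wrist [ 0.08951248 -0.25364642 -1.09651578]
```

Run:
```python
from h import *
r.move_j([1.232,0.26,-0.138,1.173,0,1.571])
H=np.array([541,-24.])
for _ in range(8):
    r.hold(1.5); a=post("scene",H); r.hold(1.0); b=post("scene",H)
    m=np.hypot(*(a[1]-b[1])); print(round(r.read_time_s(),1),a[1].round(1),m.round(2))
    if m<.4: break
r.hold(2); c=post("scene",H); print(c[1].round(1), r.read_ee_pos())
cv2.imwrite("pics/end.png",r.capture("top")["color"][:,:,::-1])
```

```text
31.2 [624.3  -5.2] 0.12
[624.3  -5.2] [174.43965785 495.05530362 250.04360107]
```

View pics/end.png

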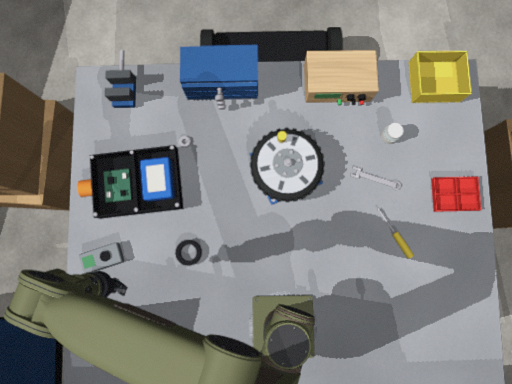

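The wheel is standing still with its post at pixel (282,136). The bearing (185,141), tape (188,252), spanner (377,178), screwdriver (397,235) and jar (393,131) are where they started, and the arm is back at its start pose.

```bash
python3 -c "
from workcell import r
print(r.job_done())"
```

```text
the job is handed in; nothing more can be done
None
```

The job is handed in, with no verdict returned: the wheel was pushed to about 2.1 rad/s, a bit over the quarter turn per second asked for. The gripper then rode over the coasting post for about 13 s, within about 12 mm at every check, and at the end the wheel stood still and the bystanders looked unmoved.

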